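# Put the seasonings back: spice rack, salt pot and pepper mill

## Task

Put the seasonings away after cooking. In the slanted spice rack, lay the long jar in the bay to the left of the medium jar and the short jar in the bay to its right (left and right as the robot faces the rack), both lid end uphill and slid right down against the front lip; on the wooden board, put the lid properly on the salt pot and stand the pepper mill upright midway between the salt pot and the oil bottle. Leave the medium jar, the salt pot and the oil bottle where they are.

Things in the scene. Friction and masses are not known exactly. Their poses are not given: they have to be found in the camera images.
- spice_rack: Fixed wooden rack, 256 wide, 155 deep, 88 mm high. Origin under its centre; x to its back (uphill), y left, z up. Slick deck rises 25 deg to +x, 165 long; foot at x -75, z 18. Front lip 14 mm proud of deck. Dividers (6 wide, 8 proud) at y +-39, sides at y +-120: bays centred at y 78 (left), 0 (middle, medium jar's), -78 (right). Jars let go on the deck slide down until their base meets the lip.
- medium_jar: Square amber glass spice jar with round steel lid, in the rack's middle bay, base against the lip. Glass block 66 mm long, 40 x 40 mm in section; lid end 22 mm more. Origin: centre of the block's underside (on the deck); x from base to lid, z out of the upper face. Loose; not to be moved.
- long_jar: Longest square amber glass spice jar with round steel lid, lying loose on the counter on a flat side. Glass block 90 mm long, 40 x 40 mm in section; neck and lid (35 mm diameter) reach 22 mm further at the +x end. Origin: centre of the block's underside; x along the jar from base to lid, z up. About 160 g.
- short_jar: Shortest square amber glass spice jar with round steel lid, lying loose on the counter on a flat side. Glass block 44 mm long, 40 x 40 mm in section; neck and lid (35 mm diameter) reach 22 mm further at the +x end. Origin: centre of the block's underside; x along the jar from base to lid, z up. About 100 g.
- board: Fixed flat light-wood board on the counter, 190 mm (x) by 300 mm (y), top at z = 18 mm. Origin: centre of its underside; x away from the robot, y left. The salt pot and the oil bottle stand on it near its long middle line (x = 0), one at each end, about 190 mm apart; which is at which end varies.
- salt_pot: White round open ceramic pot standing loose on the board, 72 mm outside diameter, 62 mm across inside the mouth, 60 mm high. Origin: centre of its underside, z up.
- oil_bottle: Green glass oil bottle with dark cap standing loose on the board, 56 mm diameter, 200 mm high. Origin: centre of its underside, z up. Not to be moved.
- pot_lid: Round dark wooden lid of the salt pot, loose on the counter, right way up. From its origin (centre of underside) up: spigot 53 mm diameter, 6 mm deep, drops into the pot's mouth; flange 72 mm diameter, 8 mm thick, rests on the rim; knob 22 mm diameter, z = 14 to 44 mm, to hold it by. Seated, its origin is 54 mm above the pot's origin. 60 g.
- pepper_mill: Turned dark wooden pepper mill standing loose on the counter, 160 mm high, foot 54 mm in diameter. Its head is a cylinder 48 mm in diameter from z = 112 to 146 mm, the place to grip it; a small steel knob is on top. Origin: centre of its underside, z up. About 220 g.
There are look-alikes about, which are no part of the job. Leave any orange look-alike of the salt_pot alone.

How it is judged:
By the outcome, as a careful person would: the job done as asked, in the order asked, and still so for the second after the job is handed in, with the robot touching nothing.
It also fails if it takes over 115 s, if anything falls off the work surface, if the arm or the gripper's body presses on something with over 40 N, if the wrist force passes 120 N, or if a joint passes its speed limit or range.

## Robot

A 6-joint arm with a two-finger parallel gripper is mounted at the origin on the work surface. World frame = base frame: x ahead of the robot, y to its left, z up, the work surface at z = 0. Lengths are in m, angles in rad, forces in N, time in s.
With the tool pointing down it reaches from about 0.3 to 1 m from the base axis. Payload 5.1 kg.
Tool frame: the origin (TCP) lies midway between the tips of the shut fingers; the grasp point (between the pads) lies 19 mm behind it (env.grasp_offset is the z of the grasp point in the tool frame, in m); z points along the fingers, y is the line along which they close (so a half turn about z gives the same grasp; the last joint's range is limited). The gripper opens to 95 mm and grips with 3 to 60 N. Pads are 20 mm wide; open, the fingers measure 119 mm over their backs; the gripper's body (75 mm by 180 mm) begins 59 mm behind the grasp point.
Start: joints at [-1.37, 0.124, 1.65, -0, 1.367, -0.083], TCP at [0.182, -0.624, 0.215] pointing down, gripper open.
Joint ranges: [-2.61, 2.61], [-1.02, 2.33], [0.03, 2.71], [-1.35, 4.49], [0.32, 2.68], [-2.91, 2.91]. Speed limits (rad/s): [2.57, 2.57, 3.14, 3.14, 3.14, 3.14].

## Interface

Orientations are given as a unit quaternion [x, y, z, w].
In Python, from bench import env gives the robot as it stands.
- The arm moves only by the tool arm_command, never from a script. Its argument "moves" is a list of rows, each a list of 2 entries, a list of its own where there are three numbers: the shift along the tool's x, y, z as a fraction of full scale, then the turn about the tool's z as a fraction of full scale. A call has 1 to 12 rows; each row is the pose to reach, as a shift and turn from the pose commanded when the call began, along the tool's axes at that moment; what a row does not reach only later rows make up. Full scale, the value 1, is 0.25 m for a shift and 60 degrees for a turn. A row lasts 1/12 s, in which the tool goes at most 41.7 mm and 7.16 degrees, less where a joint would pass 70% of its speed; a pose out of reach is approached as far as the arm can. A call with a number of a shift or a turn outside -1 to 1 is refused whole. A call with a gripper value outside its range is refused whole. "claw" is the opening, from -1 (shut) to 1 (fully open), set as the call begins (left out, the last holds). The fingers move at their own pace and stop on an object; the grip force is fixed at half the most. Time passes only in rows, so rows that repeat a pose let the fingers close. It gives the time, the measured TCP pose, the force, the opening and the grip force at its end, in the units of the state.
- env.sense(): the state, without advancing time (a new reading comes with each control period).
- env.capture(name): name is "scene" or "top"; returns the picture (480x640x3 uint8, red, green, blue); there is no depth.
- env.camera_params(name): a dict with "fx", "fy", "cx", "cy" (pixels), "view" (4x4, takes a point from world to camera coordinates). Camera axes: x right, y down, z forward; pixel columns grow to the right and rows downward; lengths in m; the calibration is good to about 2 mm. A picture is of the moment at which its call begins. camera_params takes no time and is no camera call.
- env.job_done(): hands the job in; it is judged then, once.
The state is a dict: "time_s": time; "joints": joint angles; "dq": joint speeds; "tau": joint torques, N m; "eef_pos": TCP position; "tcp_rot": TCP orientation; "contact_force": force on the tool from outside, world axes, zero at the start; "ft_torque": the same for the moment, N m; "gripper_width": opening from 0.0 (shut) to 1.0 (fully open); "grip_force": force on a finger pad.
Only numpy, scipy, OpenCV 4.12 (cv2) and the standard library are available. Lean on these libraries where they do the work, as an engineer would, in place of code of your own. Each camera call takes 0.05 s, during which the arm holds its last target. There are 200 camera calls.

## Working session

There is one attempt and no reset: what is moved stays moved. The work goes in short steps, Python scripts to look and compute and a tool call to move; the robot and the scene stay as the last step left them, time stands still between calls to the robot, and variables do not carry over. Pictures are saved under pics/ and viewed, at most 17 in all, crops included, and the job is handed in when it is done.

Besides the shell and the picture viewer there is one more tool, called after "Request:" by a JSON object that holds its "api" and its "payload", one argument or row to a line. arm_command: Moves the arm, as the interface text tells. Shift numbers are shares of 0.25 m and turn numbers shares of 60 degrees, none past 1 either way. Its arguments: {"type":"object","properties":{"moves":{"type":"array"},"claw":{"type":"number"}},"required":["moves"]}

```bash
mkdir -p pics; ls
python3 - <<'E'
from bench import env
import cv2,numpy as np
for n in("scene","top"):
    cv2.imwrite(f"pics/{n}0.png",env.capture(n)[:,:,::-1]); p=env.camera_params(n); print(n,p["fx"],p["fy"],p["cx"],p["cy"]);print(np.round(p["view"],4))
s=env.sense();print(s,env.grasp_offset)
E
```

```text
pics
scene 437.73175593173033 437.73175593173033 315.1360760824596 241.35945073687438
[[-0.8071  0.5901  0.0204  0.3255]
 [ 0.3487  0.5043 -0.79   -0.1337]
 [-0.4764 -0.6305 -0.6128  1.3547]
 [ 0.      0.      0.      1.    ]]
top 567.8139278458867 567.8139278458867 325.32667927156086 237.58650893323437
[[-0.0155 -0.9999  0.0076  0.0657]
 [-0.9932  0.0145 -0.1155  0.4606]
 [ 0.1153 -0.0094 -0.9933  1.1281]
 [ 0.      0.      0.      1.    ]]
{'time_s': 0.1, 'joints': array([-1.36957154e+00,  1.24444943e-01,  1.65155098e+00, -2.34582582e-05,
        1.36749802e+00, -8.26172189e-02]), 'dq': array([-0.00112028, -0.00165144, -0.0034741 ,  0.00068922, -0.00163295,
        0.00184402]), 'tau': array([ 9.03683649e-04, -4.18882871e+01, -3.61095357e+01,  7.77956564e-02,
        4.61967860e-02, -5.97334065e-05]), 'eef_pos': array([ 0.18186669, -0.62342558,  0.21349869]), 'tcp_rot': array([ 9.89945323e-01,  1.41447355e-01, -6.78090315e-05, -9.48294655e-04]), 'contact_force': array([0.0217908 , 0.09799627, 0.35241219]), 'ft_torque': array([ 0.00984648, -0.03572156, -0.0173496 ]), 'grip_force': 0.0, 'gripper_width': 1.0004640782513157} -0.0188
```

View pics/scene0.png

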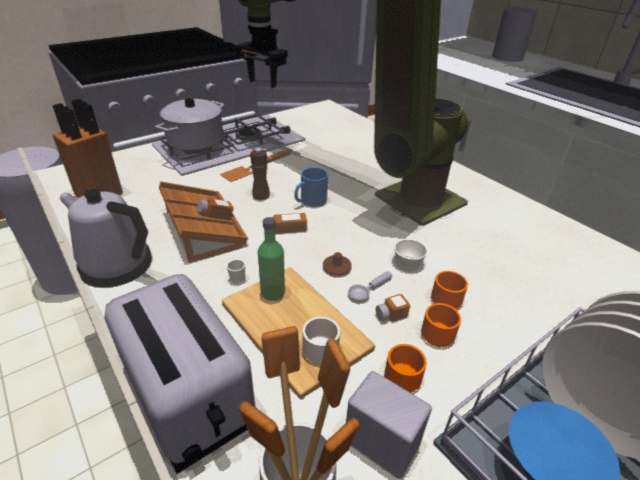

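View pics/top0.png

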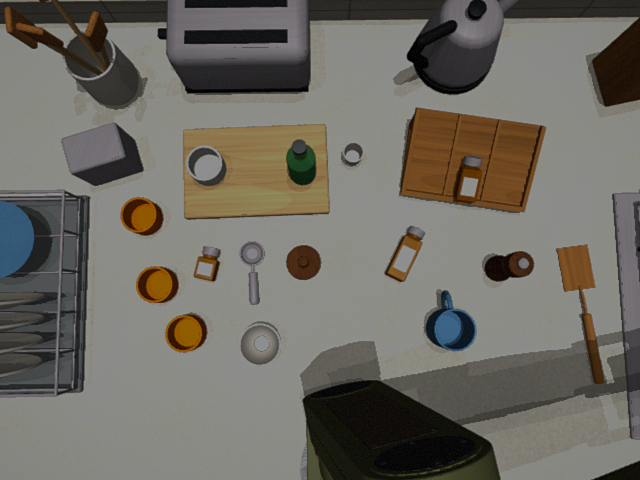

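Top view: the salt pot is white and stands on the board at (206,166). The other pot-like things are three orange look-alikes at (141,216), (157,285) and (186,333), a grey bowl at (260,343) and a small grey cup at (352,154). Only the white pot on the board fits the description. The other items are:
- oil bottle (301,168)
- lid (303,262)
- long jar (405,254)
- short jar (207,264)
- mill (508,265)
- rack (473,160)

Next I'll enlarge these areas.

```bash
cat > h.py <<'E'
import numpy as np,cv2
from bench import env
P={n:env.camera_params(n) for n in("scene","top")}
def ray(n,u,v):
    p=P[n];V=np.array(p["view"]);R=V[:3,:3]
    return -R.T@V[:3,3], R.T@np.array([(u-p["cx"])/p["fx"],(v-p["cy"])/p["fy"],1])
def onz(n,u,v,z):
    o,d=ray(n,u,v);return o+d*(z-o[2])/d[2]
def tri(t,s):
    A=[];b=[]
    for n,q in(("top",t),("scene",s)):
        o,d=ray(n,*q);d=d/np.linalg.norm(d);M=np.eye(3)-np.outer(d,d);A.append(M);b.append(M@o)
    return np.linalg.lstsq(np.vstack(A),np.hstack(b),rcond=None)[0]
def proj(n,X):
    p=P[n];c=np.array(p["view"])[:3]@np.append(X,1);return np.array([p["fx"]*c[0]/c[2]+p["cx"],p["fy"]*c[1]/c[2]+p["cy"]])
def crop(n,u0,u1,v0,v1,k,f,im=None):
    im=env.capture(n) if im is None else im
    c=cv2.resize(im[v0:v1,u0:u1],None,fx=k,fy=k,interpolation=cv2.INTER_CUBIC)[:,:,::-1].copy()
    for g in range((u0//20+1)*20,u1,20):
        cv2.putText(c,str(g),(int((g-u0+.5)*k),10),0,.35,(255,0,255));cv2.line(c,(int((g-u0+.5)*k),12),(int((g-u0+.5)*k),18),(255,0,255))
    for g in range((v0//20+1)*20,v1,20):
        cv2.putText(c,str(g),(8,int((g-v0+.5)*k)+4),0,.35,(255,0,255));cv2.line(c,(0,int((g-v0+.5)*k)),(7,int((g-v0+.5)*k)),(255,0,255))
    cv2.imwrite("pics/"+f,c)
def state():
    s=env.sense();q=s["tcp_rot"];return s,np.degrees(2*np.arctan2(q[1],q[0]))
def go(x,y,z,yaw=None):
    "numbers from measured pose to world target; yaw=direction of tool x in deg"
    s,y0=state();d=np.array([x,y,z])-s["eef_pos"];a=np.radians(y0)
    sh=np.array([np.cos(a)*d[0]+np.sin(a)*d[1],np.sin(a)*d[0]-np.cos(a)*d[1],-d[2]])/.25
    t=0 if yaw is None else -((yaw-y0+180)%360-180)/60
    print("t",round(s["time_s"],2),"at",np.round(s["eef_pos"],4),"yaw",round(y0,1),"shift",np.round(sh,3),"turn",round(t,3),"rows",round(max(np.linalg.norm(sh)*.25/.0417,abs(t)*60/7.16),1))
E
python3 - <<'E'
from h import *
a=cv2.imread("pics/top0.png")[:,:,::-1];b=cv2.imread("pics/scene0.png")[:,:,::-1]
crop("top",180,335,120,290,3.5,"tA.png",a)
crop("top",385,560,100,290,3.1,"tB.png",a)
crop("scene",155,350,140,270,4,"sA.png",b)
crop("scene",210,420,225,375,3.8,"sB.png",b)
E
```

```text
(no output)
```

View pics/tA.png

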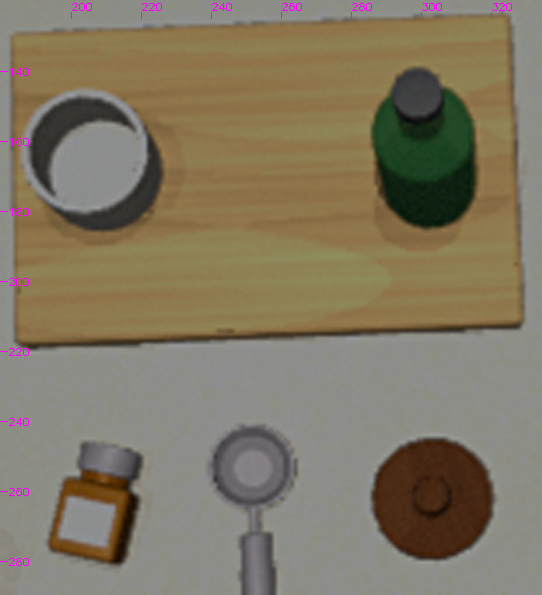

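View pics/tB.png

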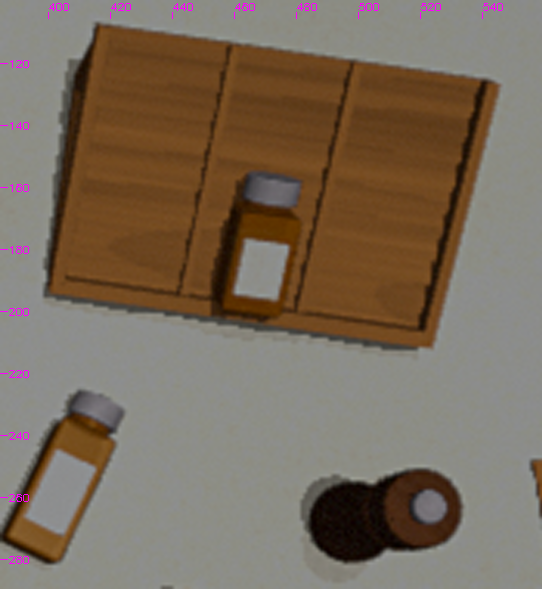

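View pics/sA.png

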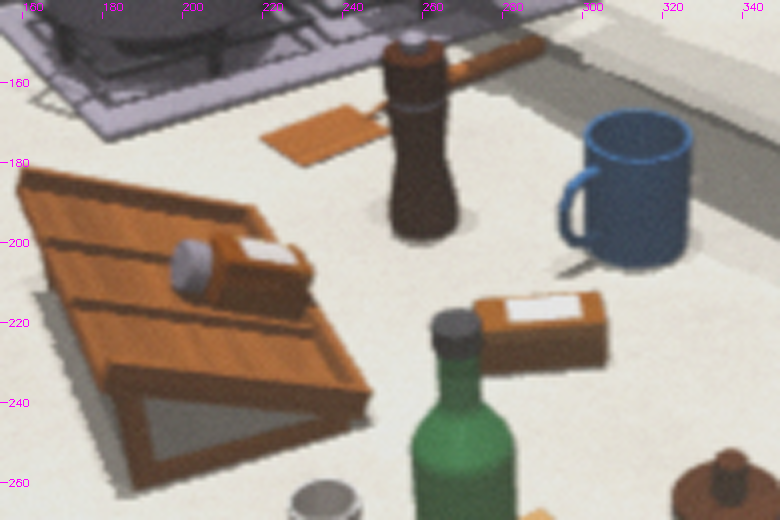

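View pics/sB.png

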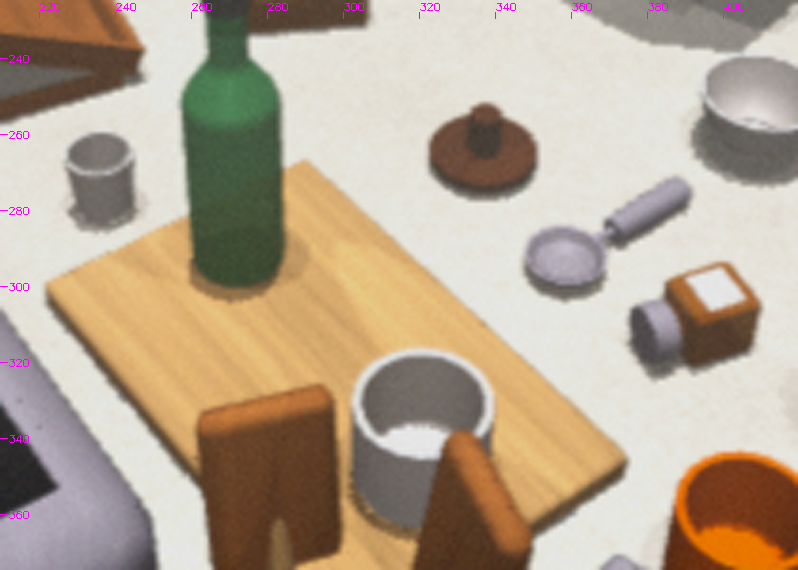

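The crops show these, in crop pixels:
- pot rim centre: tA (85,151), sB (424,404)
- lid knob top: tA (432,497), sB (486,110)
- mill knob: tB (430,506), sA (413,40)
- jar labels: long tB (58,492) / sA (545,309), short tA (88,521) / sB (717,286), medium tB (261,268) / sA (272,251)
- the four rack corners

Next I'll triangulate and check the heights.

```bash
cat > m.py <<'E'
from h import *
tA=lambda x,y:(180+x/3.5-.5,120+y/3.5-.5)
tB=lambda x,y:(385+x/3.1-.5,100+y/3.1-.5)
sA=lambda x,y:(155+x/4-.5,140+y/4-.5)
sB=lambda x,y:(210+x/3.8-.5,225+y/3.8-.5)
E
python3 - <<'E'
from m import *
def T(n,a,b):
    X=tri(a,b);print(n,np.round(X*1000,1),"res px",np.round(proj("top",X)-a,1),np.round(proj("scene",X)-b,1))
T("pot rim",tA(85.5,151.5),sB(424,404))
T("lid knob",tA(432,496),sB(486,110))
T("lid flange",tA(432.5,498),sB(484,152))
T("mill knob",tB(430,506),sA(413,38))
T("mill head",tB(422,508),sA(415,56))
T("oil cap",tA(417,88),sA(457,322))
T("long",tB(58,492),sA(545,309))
T("short",tA(88,521.5),sB(717,286))
T("med",tB(261,268),sA(272,251))
c=[T for T in ()]
for n,a,b in(("BR",tB(498,83),sA(20,172)),("FR",tB(433,347),sA(257,207)),("BL",tB(97,25),sA(107,372)),("FL",tB(45,295),sA(371,392))): T(n,a,b)
for n,p,q in(("long",tB(41.5,528),tB(75,455.5)),("short",tA(84.5,545.5),tA(92,497.5))):
    d=onz("top",*q,.04)-onz("top",*p,.04);print(n,"yaw",np.degrees(np.arctan2(d[1],d[0])),np.linalg.norm(d))
d=onz("top",*tA(522,325),.018)-onz("top",*tA(17,345),.018);print("board",d)
for p in((12,34),(508,15),(522,325),(17,345)):print(onz("top",*tA(*p),.018))
print("mill foot",onz("top",*tB(352,522),.0),onz("scene",*sA(423,222),0.))
E
```

```text
pot rim [608.3 296.9  73.5] res px [-0.  0.] [-0.1 -0. ]
lid knob [413.  104.2  42.3] res px [ 0.1 -0.1] [0.1 0. ]
lid flange [414.  105.3   8.1] res px [-0.1  0.1] [-0.1 -0. ]
mill knob [ 395.6 -296.2  152.8] res px [-0.1  0.2] [-0.1 -0. ]
mill head [ 395.2 -296.3  138.5] res px [-0.2  0.3] [-0.2 -0.1]
oil cap [600.8 104.8 216.8] res px [-0.4  0.5] [-0.5 -0.1]
long [416.1 -96.7  37.7] res px [-0.   0.1] [-0.1 -0. ]
short [401.2 300.7  39.5] res px [-0.1  0.1] [-0.1 -0. ]
med [ 554.4 -226.2   66.6] res px [-0.5  0.8] [-0.7 -0.2]
BR [ 667.4 -376.    92.7] res px [-0.1  0.2] [-0.2 -0.1]
FR [ 509.  -350.    23.5] res px [-0.3  0.5] [-0.4 -0.1]
BL [ 709.2 -122.9   92. ] res px [-0.   0.1] [-0.1 -0. ]
FL [550.1 -95.5  24.8] res px [ 0.6 -0.8] [0.8 0.2]
long yaw -26.39506133577746 0.052045296917781876
short yaw -8.375637377128902 0.02758452735948249
board [ 0.00764426 -0.29632322  0.        ]
[0.69489623 0.35277947 0.018     ]
[0.70273515 0.05636184 0.018     ]
[0.51468464 0.05101193 0.018     ]
[0.50704038 0.34733515 0.018     ]
mill foot [ 0.39616062 -0.29840215  0.        ] [ 0.39822337 -0.29380143  0.        ]
```

Heights agree with the text: rim 74 (expected 78), knob 42 (44), mill 153 (160), labels 38 and 40 (40). The rack width comes to 256. So the rack centre is (609,-236) with yaw -9.4°, and the medium jar lies on its y≈0. First I'll move above the long jar.

```bash
python3 -c "
from h import *
go(.409,-.093,.2,-26)"
```

```text
t 0.1 at [ 0.1819 -0.6234  0.2135] yaw 16.3 shift [ 1.466 -1.782  0.054] turn 0.704 rows 13.8
```

Request:
{"api": "arm_command", "payload": {
  "moves": [
    [[0.73,-0.89,0],0],
    [[0.73,-0.89,0],0],
    [[0.73,-0.89,0],0],
    [[0.73,-0.89,0],0],
    [[0.73,-0.89,0],0],
    [[0.73,-0.89,0],0],
    [[0.73,-0.89,0],0],
    [[0.73,-0.89,0],0]
  ],
  "claw": 1
}}

```text
time_s: 0.77
eef_pos: [0.2965, -0.3543, 0.214]
tcp_rot: [0.99, 0.144, 0.001, -0.001]
contact_force: [0.2, -1.1, 0.6]
gripper_width: 0.999
grip_force: 0.0
```

Request:
{"api": "arm_command", "payload": {
  "moves": [
    [[0.73,-0.89,0],0.7],
    [[0.73,-0.89,0],0.7],
    [[0.73,-0.89,0],0.7],
    [[0.73,-0.89,0],0.7],
    [[0.73,-0.89,0.2],0.7],
    [[0.73,-0.89,0.2],0.7],
    [[0.73,-0.89,0.2],0.7],
    [[0.73,-0.89,0.2],0.7],
    [[0.73,-0.89,0.2],0.7],
    [[0.73,-0.89,0.2],0.7]
  ]
}}

```text
time_s: 1.6
eef_pos: [0.4074, -0.0929, 0.1633]
tcp_rot: [0.975, -0.221, -0.001, 0.0]
contact_force: [0.6, -0.3, 0.2]
gripper_width: 0.997
grip_force: 0.0
```

```bash
python3 -c "
from h import *
go(.409,-.093,.009,-26)"
```

```text
t 1.6 at [ 0.4074 -0.0929  0.1633] yaw -25.5 shift [ 0.006 -0.003  0.617] turn 0.009 rows 3.7
```

Request:
{"api": "arm_command", "payload": {
  "moves": [
    [[0,0,0.15],0],
    [[0,0,0.3],0],
    [[0,0,0.42],0],
    [[0,0,0.52],0],
    [[0,0,0.58],0],
    [[0,0,0.61],0],
    [[0,0,0.61],0],
    [[0,0,0.61],0]
  ]
}}

```text
time_s: 2.27
eef_pos: [0.4083, -0.0957, 0.0129]
tcp_rot: [0.975, -0.223, 0.0, 0.0]
contact_force: [-0.3, 0.6, -0.7]
gripper_width: 1.001
grip_force: 0.0
```

Request:
{"api": "arm_command", "payload": {
  "moves": [
    [[0,0,0],0],
    [[0,0,0],0],
    [[0,0,0],0],
    [[0,0,0],0],
    [[0,0,0],0],
    [[0,0,0],0],
    [[0,0,0],0],
    [[0,0,0],0],
    [[0,0,0],0],
    [[0,0,0],0]
  ],
  "claw": -1
}}

```text
time_s: 3.1
eef_pos: [0.4078, -0.0945, 0.0121]
tcp_rot: [0.975, -0.223, -0.0, -0.0]
contact_force: [-1.0, -0.7, -0.1]
gripper_width: 0.424
grip_force: 29.8
```

Request:
{"api": "arm_command", "payload": {
  "moves": [
    [[0,0,-0.1],0],
    [[0,0,-0.25],0],
    [[0,0,-0.4],0],
    [[0,0,-0.55],0],
    [[0,0,-0.6],0],
    [[0,0,-0.6],0],
    [[0,0,-0.6],0]
  ]
}}

```text
time_s: 3.68
eef_pos: [0.4075, -0.0945, 0.1614]
tcp_rot: [0.975, -0.223, -0.0, -0.0]
contact_force: [0.3, -0.3, -2.2]
gripper_width: 0.419
grip_force: 29.8
```

Run:
```python
from h import *
a=np.radians(-9.4);ex=np.array([np.cos(a),np.sin(a)]);ey=np.array([-ex[1],ex[0]]);C=np.array([.609,-.236])
p=C+ex*-.028+ey*.078;print(p)
go(*p,.158,-9.4)
a=env.capture("top");b=env.capture("scene")
crop("top",360,520,130,260,2.5,"g1.png",a);crop("scene",150,330,130,280,2.5,"g2.png",b)
x=[cv2.imread("pics/g1.png"),cv2.imread("pics/g2.png")]
h=375;x=[cv2.resize(i,(400,int(i.shape[0]*400/i.shape[1]))) for i in x];x=[cv2.copyMakeBorder(i,0,h-i.shape[0],0,0,0) for i in x]
cv2.imwrite("pics/g.png",np.hstack(x))
```

```text
[ 0.5941154  -0.15447424]
t 3.68 at [ 0.4075 -0.0945  0.1614] yaw -25.7 shift [ 0.776 -0.108  0.014] turn -0.272 rows 4.7
```

View pics/g.png

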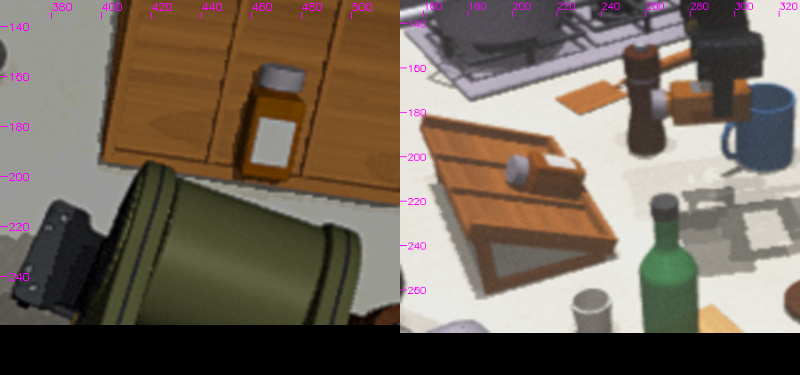

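The scene view shows the long jar held level in the gripper, lid forward, at about (270,178). Now I'll carry it over the left bay.

Request:
{"api": "arm_command", "payload": {
  "moves": [
    [[0.1,0,0],-0.1],
    [[0.25,-0.03,0],-0.2],
    [[0.4,-0.06,0],-0.27],
    [[0.55,-0.08,0],-0.27],
    [[0.68,-0.1,0],-0.27],
    [[0.75,-0.11,0],-0.27],
    [[0.776,-0.11,0],-0.27],
    [[0.776,-0.11,0],-0.27],
    [[0.776,-0.11,0.14],-0.27],
    [[0.776,-0.11,0.26],-0.27],
    [[0.776,-0.11,0.3],-0.27],
    [[0.776,-0.11,0.3],-0.27]
  ]
}}

```text
time_s: 4.78
eef_pos: [0.59, -0.1525, 0.0822]
tcp_rot: [0.997, -0.083, -0.005, -0.001]
contact_force: [-0.5, 0.6, -0.9]
gripper_width: 0.416
grip_force: 29.8
```

Run:
```python
from h import *
go(.594,-.1545,.057,-9.4)
a=env.capture("top");b=env.capture("scene")
crop("scene",150,280,130,250,5,"g3.png",b)
```

```text
t 4.78 at [ 0.59   -0.1525  0.0822] yaw -9.5 shift [0.017 0.005 0.101] turn -0.002 rows 0.6
```

View pics/g3.png

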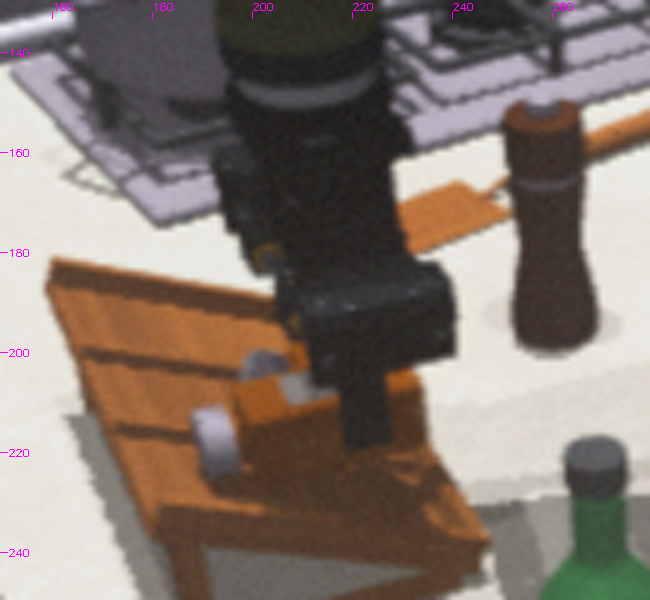

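The jar hangs level over the left bay with its lid at (193,218), just above the deck and clear of the medium jar. I'll press it down gently so that it pivots onto the slope.

Request:
{"api": "arm_command", "payload": {
  "moves": [
    [[0.01,0,0.01],0],
    [[0.016,0.005,0.02],0],
    [[0.016,0.005,0.03],0],
    [[0.016,0.005,0.04],0],
    [[0.016,0.005,0.05],0],
    [[0.016,0.005,0.05],0]
  ]
}}

```text
time_s: 5.38
eef_pos: [0.5984, -0.1559, 0.0749]
tcp_rot: [0.997, -0.083, 0.0, -0.0]
contact_force: [-2.8, 2.3, 4.6]
gripper_width: 0.419
grip_force: 30.0
```

Request:
{"api": "arm_command", "payload": {
  "moves": [
    [[0,0,0.01],0],
    [[0,0,0.02],0],
    [[0,0,0.03],0],
    [[0,0,0.03],0]
  ]
}}

```text
time_s: 5.72
eef_pos: [0.5979, -0.156, 0.0665]
tcp_rot: [0.997, -0.083, -0.0, 0.0]
contact_force: [-2.8, 1.1, 2.8]
gripper_width: 0.42
grip_force: 30.0
```

Request:
{"api": "arm_command", "payload": {
  "moves": [
    [[0,0,0.01],0],
    [[0,0,0.02],0],
    [[0,0,0.03],0],
    [[0,0,0.035],0],
    [[0,0,0.035],0]
  ]
}}

```text
time_s: 6.13
eef_pos: [0.5981, -0.1561, 0.0581]
tcp_rot: [0.997, -0.083, -0.0, 0.0]
contact_force: [-3.3, 1.0, 3.2]
gripper_width: 0.418
grip_force: 30.0
```

Run:
```python
from h import *
go(.594,-.1545,.057,-9.4)
crop("scene",150,280,130,250,4,"g4.png")
```

```text
t 6.13 at [ 0.5981 -0.1561  0.0581] yaw -9.5 shift [-0.017 -0.003  0.004] turn -0.002 rows 0.1
```

View pics/g4.png

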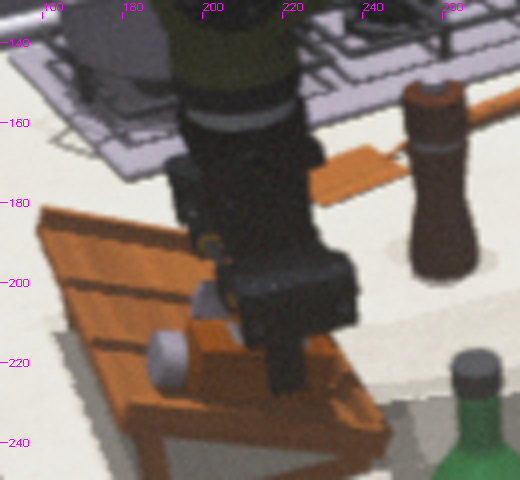

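The jar now lies nearly flush with the slope. I'll open slightly, let it slide, then lift out.

Request:
{"api": "arm_command", "payload": {
  "moves": [
    [[0,0,0],0],
    [[0,0,0],0],
    [[0,0,0],0],
    [[0,0,-0.01],0],
    [[0,0,-0.03],0],
    [[0,0,-0.06],0],
    [[0,0,-0.12],0],
    [[0,0,-0.22],0],
    [[0,0,-0.35],0],
    [[0,0,-0.5],0],
    [[0,0,-0.5],0]
  ],
  "claw": 0.0
}}

```text
time_s: 7.1
eef_pos: [0.6029, -0.1575, 0.1942]
tcp_rot: [0.997, -0.083, 0.008, 0.002]
contact_force: [0.8, -0.5, 2.4]
gripper_width: 0.5
grip_force: 0.0
```

Run:
```python
from h import *
go(.401,.301,.18,-11)
a=env.capture("top");b=env.capture("scene")
crop("scene",150,280,150,260,3,"g5.png",b)
```

```text
t 7.1 at [ 0.6029 -0.1575  0.1942] yaw -9.5 shift [-1.1   -1.675  0.057] turn 0.024 rows 12.0
```

View pics/g5.png

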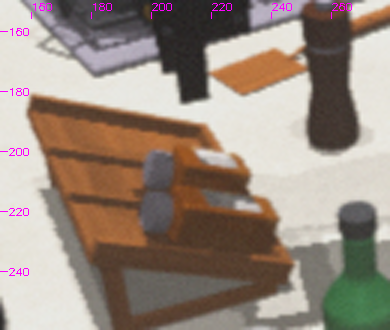

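The long jar lies in the left bay, lid uphill at (197,218) and base at the lip; I'll check it from above later. Next is the short jar.

Request:
{"api": "arm_command", "payload": {
  "moves": [
    [[-0.3,-0.1,0],0],
    [[-0.9,-0.75,0],0],
    [[-0.9,-0.75,0],0],
    [[-0.9,-0.75,0],0],
    [[-0.9,-0.75,0],0],
    [[-0.9,-0.75,0],0],
    [[-0.9,-0.75,0],0],
    [[-0.9,-0.75,0],0],
    [[-0.9,-0.75,0],0]
  ],
  "claw": 1
}}

```text
time_s: 7.95
eef_pos: [0.4057, 0.0676, 0.1823]
tcp_rot: [0.997, -0.081, -0.001, 0.0]
contact_force: [-0.2, -0.4, -0.6]
gripper_width: 0.996
grip_force: 0.0
```

Request:
{"api": "arm_command", "payload": {
  "moves": [
    [[-0.2,-0.925,0],0],
    [[-0.2,-0.925,0],0],
    [[-0.2,-0.925,0],0],
    [[-0.2,-0.925,0],0],
    [[-0.2,-0.925,0],0],
    [[-0.2,-0.925,0],0],
    [[-0.2,-0.925,0],0],
    [[-0.2,-0.925,0],0]
  ]
}}

```text
time_s: 8.62
eef_pos: [0.3969, 0.3028, 0.1823]
tcp_rot: [0.997, -0.082, -0.001, 0.001]
contact_force: [0.2, 0.0, -0.7]
gripper_width: 0.998
grip_force: 0.0
```

Run:
```python
from h import *
go(.401,.301,.012,-11)
crop("top",385,560,95,215,4.4,"t6.png")
```

```text
t 8.62 at [0.3969 0.3028 0.1823] yaw -9.5 shift [0.017 0.004 0.681] turn 0.026 rows 4.1
```

View pics/t6.png

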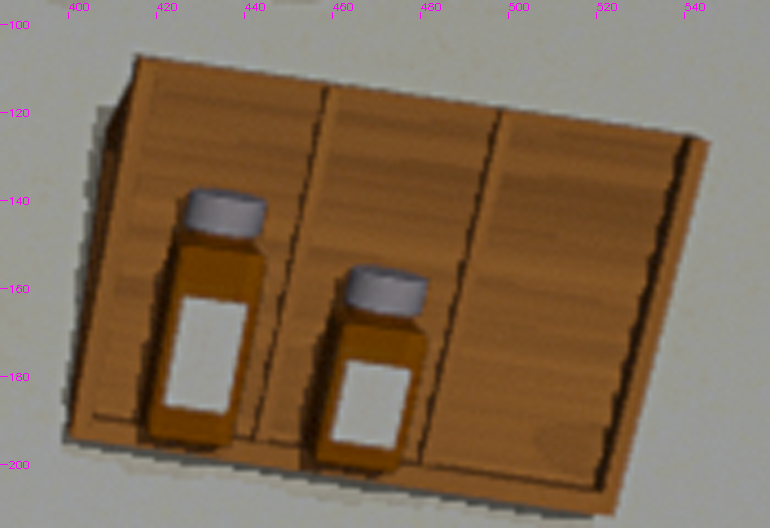

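The long jar is centred in the left bay, with its base at row 195 on the lip line like the medium jar (row 200). The medium jar has not moved. Now I'll grasp the short jar with a narrower opening, to clear the scoop and the orange pot.

Request:
{"api": "arm_command", "payload": {
  "moves": [
    [[0.017,0.004,0.05],0.03],
    [[0.017,0.004,0.15],0.03],
    [[0.017,0.004,0.3],0.03],
    [[0.017,0.004,0.42],0.03],
    [[0.017,0.004,0.54],0.03],
    [[0.017,0.004,0.62],0.03],
    [[0.017,0.004,0.66],0.03],
    [[0.017,0.004,0.685],0.03],
    [[0.017,0.004,0.685],0.03],
    [[0.017,0.004,0.685],0.03]
  ],
  "claw": 0.47
}}

```text
time_s: 9.5
eef_pos: [0.4014, 0.3008, 0.013]
tcp_rot: [0.995, -0.099, 0.001, -0.0]
contact_force: [-0.9, 0.7, 1.0]
gripper_width: 0.734
grip_force: 0.0
```

Request:
{"api": "arm_command", "payload": {
  "moves": [
    [[0,0,0],0],
    [[0,0,0],0],
    [[0,0,0],0],
    [[0,0,0],0],
    [[0,0,0],0],
    [[0,0,0],0],
    [[0,0,0],0],
    [[0,0,0],0]
  ],
  "claw": -1
}}

```text
time_s: 10.17
eef_pos: [0.4007, 0.3011, 0.0126]
tcp_rot: [0.995, -0.099, 0.0, -0.0]
contact_force: [-0.3, -1.3, 3.9]
gripper_width: 0.425
grip_force: 29.7
```

Request:
{"api": "arm_command", "payload": {
  "moves": [
    [[0,0,-0.1],0],
    [[0,0,-0.25],0],
    [[0,0,-0.4],0],
    [[0,0,-0.55],0],
    [[0,0,-0.68],0],
    [[0,0,-0.68],0],
    [[0,0,-0.68],0]
  ]
}}

```text
time_s: 10.75
eef_pos: [0.4016, 0.3016, 0.1845]
tcp_rot: [0.995, -0.099, 0.002, -0.001]
contact_force: [-0.6, 0.1, -2.1]
gripper_width: 0.424
grip_force: 29.7
```

Run:
```python
from h import *
a=np.radians(-9.4);ex=np.array([np.cos(a),np.sin(a)]);ey=np.array([-ex[1],ex[0]]);C=np.array([.609,-.236])
# short: centre along slope 22+13 -> x'=-75+32
p=C+ex*-.043+ey*-.078;print(p)
go(*p,.18,-9.4)
```

```text
[ 0.55383797 -0.30592961]
t 10.75 at [0.4016 0.3016 0.1845] yaw -11.3 shift [1.075 2.263 0.018] turn -0.032 rows 15.0
```

Request:
{"api": "arm_command", "payload": {
  "moves": [
    [[0.35,0.75,0],0],
    [[0.35,0.75,0],0],
    [[0.35,0.75,0],0],
    [[0.35,0.75,0],0],
    [[0.35,0.75,0],0],
    [[0.35,0.75,0],0],
    [[0.35,0.75,0],0]
  ]
}}

```text
time_s: 11.33
eef_pos: [0.4483, 0.0979, 0.1795]
tcp_rot: [0.995, -0.101, -0.002, 0.0]
contact_force: [-0.3, 0.5, -0.9]
gripper_width: 0.422
grip_force: 29.7
```

Request:
{"api": "arm_command", "payload": {
  "moves": [
    [[0.36,0.75,0],0],
    [[0.36,0.75,0],0],
    [[0.36,0.75,0],0],
    [[0.36,0.75,0],0],
    [[0.36,0.75,0],0],
    [[0.36,0.75,0],0],
    [[0.36,0.75,0],0]
  ]
}}

```text
time_s: 11.92
eef_pos: [0.5003, -0.1017, 0.1803]
tcp_rot: [0.995, -0.1, -0.002, -0.001]
contact_force: [-0.8, 0.5, -1.0]
gripper_width: 0.422
grip_force: 29.7
```

Request:
{"api": "arm_command", "payload": {
  "moves": [
    [[0.365,0.763,0],-0.032],
    [[0.365,0.763,0],-0.032],
    [[0.365,0.763,0],-0.032],
    [[0.365,0.763,0],-0.032],
    [[0.365,0.763,0],-0.032],
    [[0.365,0.763,0],-0.032],
    [[0.365,0.763,0],-0.032],
    [[0.365,0.763,0],-0.032]
  ]
}}

```text
time_s: 12.58
eef_pos: [0.5528, -0.304, 0.1808]
tcp_rot: [0.997, -0.081, -0.001, -0.001]
contact_force: [-0.2, -0.1, -0.2]
gripper_width: 0.42
grip_force: 29.7
```

Run:
```python
from h import *
go(.554,-.306,.065,-9.4)
```

```text
t 12.58 at [ 0.5528 -0.304   0.1808] yaw -9.3 shift [0.006 0.007 0.463] turn 0.002 rows 2.8
```

Request:
{"api": "arm_command", "payload": {
  "moves": [
    [[0.006,0.007,0.15],0],
    [[0.006,0.007,0.3],0],
    [[0.006,0.007,0.4],0],
    [[0.006,0.007,0.45],0],
    [[0.006,0.007,0.48],0],
    [[0.006,0.007,0.49],0],
    [[0.006,0.007,0.5],0],
    [[0.006,0.007,0.51],0],
    [[0.006,0.007,0.51],0]
  ]
}}

```text
time_s: 13.33
eef_pos: [0.555, -0.3093, 0.0587]
tcp_rot: [0.997, -0.082, 0.001, 0.001]
contact_force: [-6.3, 2.3, 7.1]
gripper_width: 0.419
grip_force: 30.0
```

Request:
{"api": "arm_command", "payload": {
  "moves": [
    [[0,0,0.006],0],
    [[0,0,0.012],0],
    [[0,0,0.016],0],
    [[0,0,0.016],0]
  ]
}}

```text
time_s: 13.67
eef_pos: [0.5552, -0.3095, 0.0555]
tcp_rot: [0.997, -0.082, 0.001, 0.001]
contact_force: [-7.2, 3.7, 10.6]
gripper_width: 0.425
grip_force: 30.0
```

Request:
{"api": "arm_command", "payload": {
  "moves": [
    [[0,-0.01,0.006],0],
    [[0,-0.01,0.012],0],
    [[0,-0.01,0.018],0],
    [[0,-0.01,0.024],0],
    [[0,-0.01,0.024],0]
  ]
}}

```text
time_s: 14.08
eef_pos: [0.5561, -0.3078, 0.0497]
tcp_rot: [0.997, -0.082, 0.002, 0.002]
contact_force: [-6.9, 1.5, 9.5]
gripper_width: 0.417
grip_force: 30.0
```

Run:
```python
from h import *
crop("scene",150,280,130,250,4,"g7.png")
```

```text
(no output)
```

View pics/g7.png

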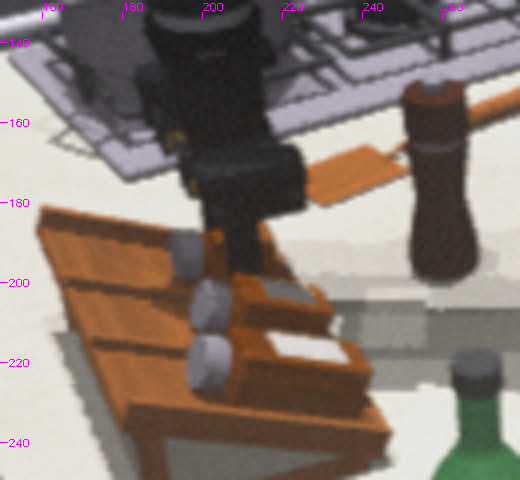

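The short jar lies tilted in the right bay with its lid uphill at (193,192). I'll release it.

Request:
{"api": "arm_command", "payload": {
  "moves": [
    [[0,0,0],0],
    [[0,0,0],0],
    [[0,0,0],0],
    [[0,0,-0.01],0],
    [[0,0,-0.03],0],
    [[0,0,-0.06],0],
    [[0,0,-0.12],0],
    [[0,0,-0.22],0],
    [[0,0,-0.35],0],
    [[0,0,-0.6],0],
    [[0,0,-0.6],0],
    [[0,0,-0.6],0]
  ],
  "claw": 0.0
}}

```text
time_s: 15.13
eef_pos: [0.5578, -0.3084, 0.2046]
tcp_rot: [0.997, -0.082, 0.006, 0.003]
contact_force: [0.2, 0.1, 0.9]
gripper_width: 0.501
grip_force: 0.0
```

Run:
```python
from h import *
go(.4135,.1045,.15,-9.4)
```

```text
t 15.13 at [ 0.5578 -0.3084  0.2046] yaw -9.4 shift [-0.839 -1.535  0.218] turn -0.0 rows 10.6
```

Request:
{"api": "arm_command", "payload": {
  "moves": [
    [[-0.42,-0.77,0],0],
    [[-0.42,-0.77,0],0],
    [[-0.42,-0.77,0],0],
    [[-0.42,-0.77,0],0],
    [[-0.42,-0.77,0],0],
    [[-0.42,-0.77,0],0],
    [[-0.42,-0.77,0],0]
  ]
}}

```text
time_s: 15.72
eef_pos: [0.4814, -0.0968, 0.1949]
tcp_rot: [0.997, -0.08, 0.0, -0.0]
contact_force: [0.3, 0.0, 0.2]
gripper_width: 0.501
grip_force: 0.0
```

Request:
{"api": "arm_command", "payload": {
  "moves": [
    [[-0.42,-0.765,0],0],
    [[-0.42,-0.765,0],0],
    [[-0.42,-0.765,0],0],
    [[-0.42,-0.765,0],0],
    [[-0.42,-0.765,0.2],0],
    [[-0.42,-0.765,0.2],0],
    [[-0.42,-0.765,0.2],0],
    [[-0.42,-0.765,0.2],0],
    [[-0.42,-0.765,0.2],0]
  ]
}}

```text
time_s: 16.47
eef_pos: [0.4113, 0.1058, 0.1458]
tcp_rot: [0.997, -0.083, 0.001, 0.0]
contact_force: [0.3, -0.8, 1.0]
gripper_width: 0.5
grip_force: 0.0
```

Run:
```python
from h import *
go(.4135,.1045,.021,-9.4)
crop("top",385,560,95,215,4.4,"t8.png")
```

```text
t 16.47 at [0.4113 0.1058 0.1458] yaw -9.5 shift [0.009 0.004 0.499] turn -0.001 rows 3.0
```

View pics/t8.png

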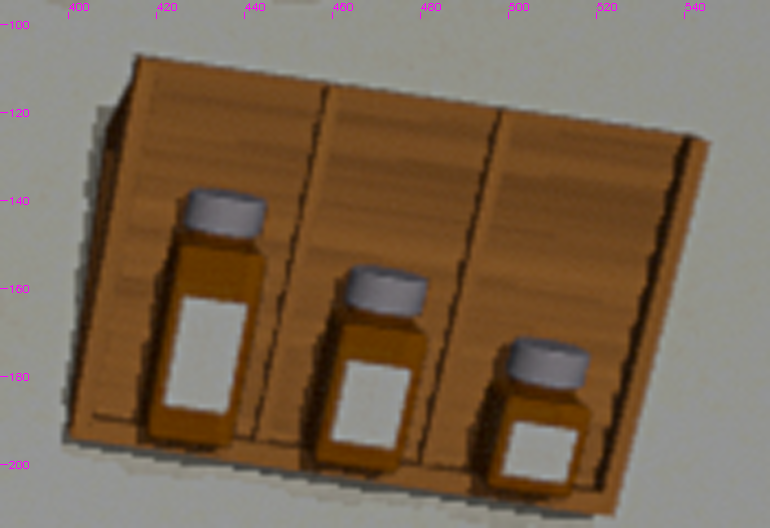

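All three jars lie straight in their bays with bases on the lip line (rows 195, 200 and 206), and the medium jar is in place. Next is the lid.

Request:
{"api": "arm_command", "payload": {
  "moves": [
    [[0.009,0.004,0.12],0],
    [[0.009,0.004,0.25],0],
    [[0.009,0.004,0.37],0],
    [[0.009,0.004,0.45],0],
    [[0.009,0.004,0.49],0],
    [[0.009,0.004,0.51],0],
    [[0.009,0.004,0.51],0],
    [[0.009,0.004,0.51],0]
  ]
}}

```text
time_s: 17.18
eef_pos: [0.4137, 0.1052, 0.0187]
tcp_rot: [0.997, -0.083, 0.001, -0.0]
contact_force: [-0.1, -0.3, 0.2]
gripper_width: 0.497
grip_force: 0.0
```

Request:
{"api": "arm_command", "payload": {
  "moves": [
    [[0,0,0],0],
    [[0,0,0],0],
    [[0,0,0],0],
    [[0,0,0],0],
    [[0,0,0],0],
    [[0,0,0],0],
    [[0,0,0],0]
  ],
  "claw": -1
}}

```text
time_s: 17.77
eef_pos: [0.4123, 0.1055, 0.0177]
tcp_rot: [0.997, -0.082, 0.0, -0.0]
contact_force: [-1.8, -0.5, 3.6]
gripper_width: 0.226
grip_force: 30.0
```

Request:
{"api": "arm_command", "payload": {
  "moves": [
    [[0,0,-0.1],0],
    [[0,0,-0.25],0],
    [[0,0,-0.4],0],
    [[0,0,-0.52],0],
    [[0,0,-0.52],0],
    [[0,0,-0.52],0]
  ]
}}

```text
time_s: 18.27
eef_pos: [0.4133, 0.1056, 0.1492]
tcp_rot: [0.997, -0.082, 0.002, -0.0]
contact_force: [-0.6, -0.1, -1.5]
gripper_width: 0.222
grip_force: 30.0
```

Run:
```python
from h import *
go(.608,.297,.15,-9.4)
```

```text
t 18.27 at [0.4133 0.1056 0.1492] yaw -9.4 shift [ 0.643 -0.883 -0.003] turn -0.0 rows 6.5
```

Request:
{"api": "arm_command", "payload": {
  "moves": [
    [[0.05,-0.15,0],0],
    [[0.643,-0.883,0],0],
    [[0.643,-0.883,0],0],
    [[0.643,-0.883,0],0],
    [[0.643,-0.883,0],0],
    [[0.643,-0.883,0],0],
    [[0.643,-0.883,0],0],
    [[0.643,-0.883,0],0],
    [[0.643,-0.883,0],0],
    [[0.643,-0.883,0],0]
  ]
}}

```text
time_s: 19.1
eef_pos: [0.605, 0.296, 0.1443]
tcp_rot: [0.997, -0.082, -0.002, 0.001]
contact_force: [0.4, -0.0, -0.4]
gripper_width: 0.224
grip_force: 30.0
```

Run:
```python
from h import *
go(.608,.297,.105,-9.4)
b=env.capture("scene");a=env.capture("top")
crop("scene",250,400,250,375,3.2,"x.png",b);x=cv2.imread("pics/x.png")
crop("top",170,270,100,225,3.2,"y.png",a);y=cv2.imread("pics/y.png")
cv2.imwrite("pics/g9.png",np.hstack([x,y]))
```

```text
t 19.1 at [0.605  0.296  0.1443] yaw -9.4 shift [ 0.011 -0.006  0.157] turn -0.0 rows 0.9
```

View pics/g9.png

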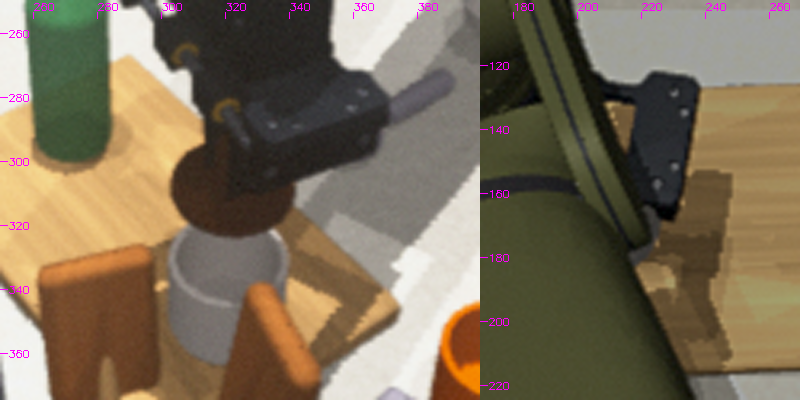

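The lid is held level above the pot: flange centre at about (322,309), pot mouth at (321,330). I'll lower it.

Request:
{"api": "arm_command", "payload": {
  "moves": [
    [[0.011,-0.006,0],0],
    [[0.011,-0.006,0.05],0],
    [[0.011,-0.006,0.1],0],
    [[0.011,-0.006,0.14],0],
    [[0.011,-0.006,0.16],0],
    [[0.011,-0.006,0.18],0],
    [[0.011,-0.006,0.19],0],
    [[0.011,-0.006,0.19],0],
    [[0.011,-0.006,0.19],0]
  ]
}}

```text
time_s: 19.95
eef_pos: [0.6098, 0.298, 0.0998]
tcp_rot: [0.997, -0.082, 0.0, -0.0]
contact_force: [0.1, 0.1, -0.7]
gripper_width: 0.225
grip_force: 30.0
```

Request:
{"api": "arm_command", "payload": {
  "moves": [
    [[-0.006,0.003,0.01],0],
    [[-0.006,0.003,0.02],0],
    [[-0.006,0.003,0.03],0],
    [[-0.006,0.003,0.036],0],
    [[-0.006,0.003,0.036],0]
  ]
}}

```text
time_s: 20.37
eef_pos: [0.6077, 0.2973, 0.0901]
tcp_rot: [0.997, -0.082, -0.0, 0.0]
contact_force: [-0.2, 0.9, -1.1]
gripper_width: 0.224
grip_force: 30.0
```

The spigot is inside with no contact force. I'll go down slightly further, release and rise.

Request:
{"api": "arm_command", "payload": {
  "moves": [
    [[0,0,0.004],0],
    [[0,0,0.006],0],
    [[0,0,0.006],0]
  ]
}}

```text
time_s: 20.62
eef_pos: [0.6082, 0.2975, 0.0897]
tcp_rot: [0.997, -0.082, 0.0, -0.0]
contact_force: [0.2, -0.8, 1.7]
gripper_width: 0.225
grip_force: 30.0
```

Request:
{"api": "arm_command", "payload": {
  "moves": [
    [[0,0,0],0],
    [[0,0,0],0],
    [[0,0,0],0],
    [[0,0,0],0],
    [[0,0,-0.05],0],
    [[0,0,-0.12],0],
    [[0,0,-0.25],0],
    [[0,0,-0.4],0],
    [[0,0,-0.6],0],
    [[0,0,-0.6],0],
    [[0,0,-0.6],0]
  ],
  "claw": 0.1
}}

```text
time_s: 21.53
eef_pos: [0.6106, 0.2984, 0.2466]
tcp_rot: [0.997, -0.082, 0.005, -0.002]
contact_force: [0.6, 0.2, 0.4]
gripper_width: 0.556
grip_force: 0.0
```

Run:
```python
from h import *
go(.396,-.297,.24,-9.4)
```

```text
t 21.53 at [0.6106 0.2984 0.2466] yaw -9.4 shift [-0.457  2.49   0.026] turn -0.0 rows 15.2
```

Request:
{"api": "arm_command", "payload": {
  "moves": [
    [[-0.8,0.5,0],0],
    [[-0.8,0.5,0],0],
    [[-0.8,0.5,0],0],
    [[-0.8,0.5,0],0],
    [[-0.8,0.5,0],0],
    [[-0.8,0.5,0],0],
    [[-0.8,0.5,0],0]
  ],
  "claw": 1
}}

```text
time_s: 22.12
eef_pos: [0.3858, 0.2053, 0.237]
tcp_rot: [0.997, -0.082, -0.002, 0.001]
contact_force: [0.3, 0.0, -0.0]
gripper_width: 0.967
grip_force: 0.0
```

Request:
{"api": "arm_command", "payload": {
  "moves": [
    [[0.1,1.0,0],0],
    [[0.1,1.0,0],0],
    [[0.1,1.0,0],0],
    [[0.1,1.0,0],0],
    [[0.1,1.0,0],0],
    [[0.1,1.0,0],0],
    [[0.1,1.0,0],0]
  ]
}}

```text
time_s: 22.7
eef_pos: [0.3731, -0.05, 0.238]
tcp_rot: [0.996, -0.088, -0.001, 0.001]
contact_force: [0.7, 0.1, 0.0]
gripper_width: 0.995
grip_force: 0.0
```

Request:
{"api": "arm_command", "payload": {
  "moves": [
    [[0.243,0.99,0],0.67],
    [[0.243,0.99,0],0.67],
    [[0.243,0.99,0],0.67],
    [[0.243,0.99,0],0.67],
    [[0.243,0.99,0],0.67],
    [[0.243,0.99,0],0.67],
    [[0.243,0.99,0],0.67],
    [[0.243,0.99,0],0.67],
    [[0.243,0.99,0],0.67]
  ]
}}

```text
time_s: 23.45
eef_pos: [0.3934, -0.2973, 0.2377]
tcp_rot: [0.908, -0.42, -0.001, -0.001]
contact_force: [-0.8, -0.3, -0.1]
gripper_width: 1.001
grip_force: 0.0
```

Run:
```python
from h import *
go(.396,-.297,.11,-90)
print(env.sense()["joints"])
b=env.capture("scene");a=env.capture("top")
crop("scene",230,400,210,375,3.2,"x.png",b);x=cv2.imread("pics/x.png")
crop("top",180,260,115,280,3.2,"y.png",a);y=cv2.imread("pics/y.png")
cv2.imwrite("pics/g10.png",np.hstack([x,y]))
```

```text
t 23.45 at [ 0.3934 -0.2973  0.2377] yaw -49.6 shift [ 0.006 -0.009  0.511] turn 0.673 rows 5.6
[-7.56498324e-01 -2.43574749e-01  1.96235742e+00  5.27174838e-04
  1.42583832e+00  1.68010959e+00]
```

View pics/g10.png

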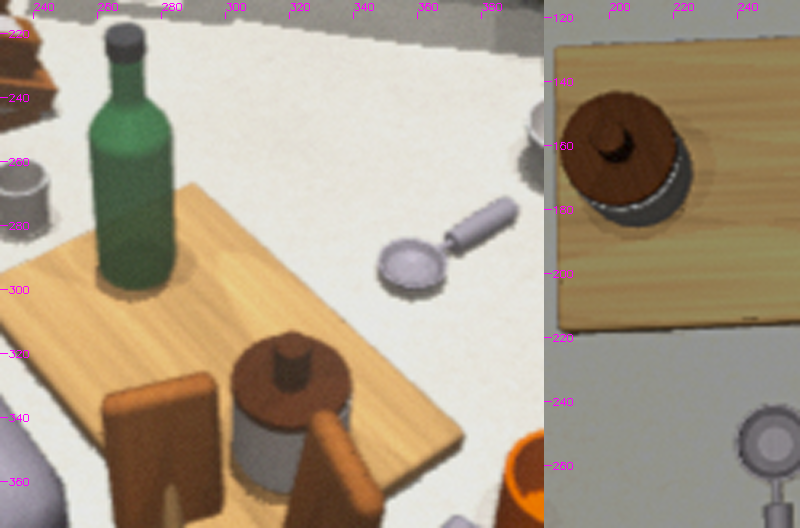

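The lid sits level on the pot, flange concentric at top (202,160) with an even rim, and the bottle and pot are unmoved. For the mill I need yaw +90 to stay within the last joint's range, so I'll turn back.

Request:
{"api": "arm_command", "payload": {
  "moves": [
    [[0,0,0],-1],
    [[0,0,0],-1],
    [[0,0,0],-1],
    [[0,0,0],-1],
    [[0,0,0],-1],
    [[0,0,0],-1],
    [[0,0,0],-1],
    [[0,0,0],-1],
    [[0,0,0],-1]
  ]
}}

```text
time_s: 24.3
eef_pos: [0.3938, -0.2963, 0.2394]
tcp_rot: [0.996, 0.094, 0.0, 0.0]
contact_force: [0.6, 0.1, 0.3]
gripper_width: 0.995
grip_force: 0.0
```

Request:
{"api": "arm_command", "payload": {
  "moves": [
    [[0,0,0],-1],
    [[0,0,0],-1],
    [[0,0,0],-1],
    [[0,0,0],-1],
    [[0,0,0],-1],
    [[0,0,0],-1],
    [[0,0,0],-1],
    [[0,0,0],-1],
    [[0,0,0],-1],
    [[0,0,0],-1]
  ]
}}

```text
time_s: 25.13
eef_pos: [0.3938, -0.2964, 0.2393]
tcp_rot: [0.816, 0.578, 0.0, 0.0]
contact_force: [0.3, -0.0, -0.6]
gripper_width: 1.0
grip_force: 0.0
```

Request:
{"api": "arm_command", "payload": {
  "moves": [
    [[0,0,0],-0.33],
    [[0,0,0],-0.33],
    [[0,0,0],-0.33],
    [[0,0,0],-0.33]
  ]
}}

```text
time_s: 25.47
eef_pos: [0.3937, -0.2969, 0.2393]
tcp_rot: [0.705, 0.709, 0.0, 0.0]
contact_force: [-0.1, 0.4, 0.3]
gripper_width: 0.998
grip_force: 0.0
```

Run:
```python
from h import *
go(.396,-.297,.11,90)
print(env.sense()["joints"][5])
```

```text
t 25.47 at [ 0.3937 -0.2969  0.2393] yaw 90.3 shift [-0.     0.009  0.517] turn 0.005 rows 3.1
-0.7601863241980781
```

Request:
{"api": "arm_command", "payload": {
  "moves": [
    [[0,0.009,0.12],0],
    [[0,0.009,0.25],0],
    [[0,0.009,0.37],0],
    [[0,0.009,0.45],0],
    [[0,0.009,0.5],0],
    [[0,0.009,0.515],0],
    [[0,0.009,0.515],0]
  ]
}}

```text
time_s: 26.05
eef_pos: [0.3956, -0.2974, 0.11]
tcp_rot: [0.706, 0.708, 0.0, -0.001]
contact_force: [-0.7, 0.7, -0.1]
gripper_width: 1.0
grip_force: 0.0
```

Request:
{"api": "arm_command", "payload": {
  "moves": [
    [[0,0,0],0],
    [[0,0,0],0],
    [[0,0,0],0],
    [[0,0,0],0],
    [[0,0,0],0],
    [[0,0,0],0],
    [[0,0,0],0],
    [[0,0,0],0]
  ],
  "claw": -1
}}

```text
time_s: 26.72
eef_pos: [0.3957, -0.298, 0.1104]
tcp_rot: [0.706, 0.708, -0.0, -0.0]
contact_force: [0.4, -0.5, -0.0]
gripper_width: 0.501
grip_force: 30.1
```

Request:
{"api": "arm_command", "payload": {
  "moves": [
    [[0,0,-0.1],0],
    [[0,0,-0.25],0],
    [[0,0,-0.4],0],
    [[0,0,-0.52],0],
    [[0,0,-0.55],0],
    [[0,0,-0.55],0]
  ]
}}

```text
time_s: 27.22
eef_pos: [0.3967, -0.2989, 0.2506]
tcp_rot: [0.706, 0.708, 0.0, 0.003]
contact_force: [1.0, -0.3, -2.7]
gripper_width: 0.502
grip_force: 30.0
```

Run:
```python
from h import *
go(.6045,.201,.25,90)
```

```text
t 27.22 at [ 0.3967 -0.2989  0.2506] yaw 90.2 shift [1.997 0.837 0.002] turn 0.003 rows 13.0
```

Request:
{"api": "arm_command", "payload": {
  "moves": [
    [[0.1,0,0],0],
    [[0.24,0,0],0],
    [[0.4,0,0],0],
    [[0.55,0,0],0],
    [[0.7,0,0],0],
    [[0.85,0,0],0],
    [[1,0,0],0],
    [[1,0,0],0]
  ]
}}

```text
time_s: 27.88
eef_pos: [0.3933, -0.0423, 0.2444]
tcp_rot: [0.703, 0.711, -0.0, -0.003]
contact_force: [1.2, -0.5, -3.0]
gripper_width: 0.499
grip_force: 30.0
```

Request:
{"api": "arm_command", "payload": {
  "moves": [
    [[0.14,0,0],0],
    [[0.3,0,0],0],
    [[0.45,0,0],0],
    [[0.6,0,0],0],
    [[0.75,0,0],0],
    [[0.88,0,0],0],
    [[0.96,0,0],0],
    [[1,0,0],0],
    [[1,0,0],0]
  ]
}}

```text
time_s: 28.63
eef_pos: [0.3931, 0.2027, 0.2452]
tcp_rot: [0.705, 0.709, -0.002, -0.001]
contact_force: [-0.3, -0.3, -2.6]
gripper_width: 0.501
grip_force: 30.0
```

Request:
{"api": "arm_command", "payload": {
  "moves": [
    [[0,0.1,0],0],
    [[0,0.22,0],0],
    [[0,0.36,0],0],
    [[0,0.5,0],0],
    [[0,0.63,0],0],
    [[0,0.73,0],0],
    [[0,0.8,0],0],
    [[0,0.837,0],0],
    [[0,0.837,0],0],
    [[0,0.837,0],0]
  ]
}}

```text
time_s: 29.47
eef_pos: [0.6029, 0.2013, 0.2468]
tcp_rot: [0.706, 0.708, -0.001, -0.001]
contact_force: [-0.3, 0.3, -2.5]
gripper_width: 0.502
grip_force: 30.0
```

Run:
```python
from h import *
go(.6045,.201,.133,90)
crop("scene",190,370,170,380,2.5,"g11.png")
```

```text
t 29.47 at [0.6029 0.2013 0.2468] yaw 90.1 shift [-0.001  0.007  0.455] turn 0.002 rows 2.7
```

View pics/g11.png

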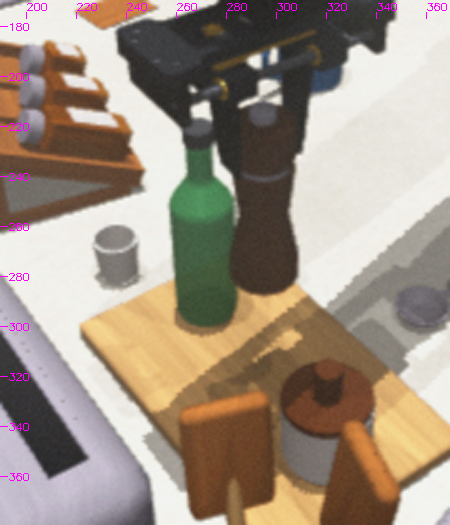

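The mill hangs upright, foot at about (292,285), between the bottle and the pot. I'll lower it to the board.

Request:
{"api": "arm_command", "payload": {
  "moves": [
    [[0,0.006,0.1],0],
    [[0,0.006,0.2],0],
    [[0,0.006,0.3],0],
    [[0,0.006,0.38],0],
    [[0,0.006,0.43],0],
    [[0,0.006,0.45],0],
    [[0,0.006,0.455],0],
    [[0,0.006,0.455],0]
  ]
}}

```text
time_s: 30.18
eef_pos: [0.6052, 0.2029, 0.1352]
tcp_rot: [0.706, 0.708, 0.001, 0.0]
contact_force: [0.0, -0.4, -2.1]
gripper_width: 0.5
grip_force: 30.0
```

Request:
{"api": "arm_command", "payload": {
  "moves": [
    [[0,0,0.004],0],
    [[0,0,0.008],0],
    [[0,0,0.012],0],
    [[0,0,0.012],0]
  ]
}}

```text
time_s: 30.52
eef_pos: [0.6052, 0.2027, 0.1317]
tcp_rot: [0.706, 0.708, 0.0, 0.0]
contact_force: [0.3, 0.3, -2.8]
gripper_width: 0.499
grip_force: 30.0
```

Request:
{"api": "arm_command", "payload": {
  "moves": [
    [[-0.006,0,0.003],0],
    [[-0.006,0,0.006],0],
    [[-0.006,0,0.01],0],
    [[-0.006,0,0.014],0],
    [[-0.006,0,0.014],0]
  ]
}}

```text
time_s: 30.93
eef_pos: [0.6051, 0.2011, 0.1286]
tcp_rot: [0.706, 0.708, 0.0, 0.0]
contact_force: [-1.5, -0.9, 3.0]
gripper_width: 0.505
grip_force: 30.0
```

Contact: the force changed from -2.8 to +3. I'll release and lift straight up.

Request:
{"api": "arm_command", "payload": {
  "moves": [
    [[0,0,0],0],
    [[0,0,0],0],
    [[0,0,0],0],
    [[0,0,0],0],
    [[0,0,0],0],
    [[0,0,-0.06],0],
    [[0,0,-0.15],0],
    [[0,0,-0.3],0],
    [[0,0,-0.45],0],
    [[0,0,-0.6],0],
    [[0,0,-0.6],0]
  ],
  "claw": 0.7
}}

```text
time_s: 31.85
eef_pos: [0.6086, 0.2022, 0.29]
tcp_rot: [0.706, 0.708, 0.007, 0.004]
contact_force: [1.0, 0.2, 1.6]
gripper_width: 0.85
grip_force: 0.0
```

Request:
{"api": "arm_command", "payload": {
  "moves": [
    [[0,-0.2,0],0],
    [[-0.2,-0.9,0],0],
    [[-0.7,-0.9,0],0],
    [[-0.7,-0.9,0],0],
    [[-0.7,-0.9,0],0],
    [[-0.7,-0.9,0],0],
    [[-0.7,-0.9,0],0],
    [[-0.7,-0.9,0],0],
    [[-0.7,-0.9,0],0],
    [[-0.7,-0.9,0],0]
  ]
}}

```text
time_s: 32.68
eef_pos: [0.3809, 0.0255, 0.2787]
tcp_rot: [0.706, 0.708, 0.001, 0.001]
contact_force: [0.4, -0.7, 0.7]
gripper_width: 0.85
grip_force: 0.0
```

Run:
```python
from h import *
b=env.capture("scene");a=env.capture("top")
crop("scene",150,380,150,380,2,"x.png",b);x=cv2.imread("pics/x.png")
crop("top",180,350,110,225,2,"y.png",a);y=cv2.imread("pics/y.png")
crop("top",390,560,95,210,2,"z.png",a);z=cv2.imread("pics/z.png")
cv2.imwrite("pics/g12.png",np.hstack([x,np.vstack([y,z])]))
```

```text
(no output)
```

View pics/g12.png

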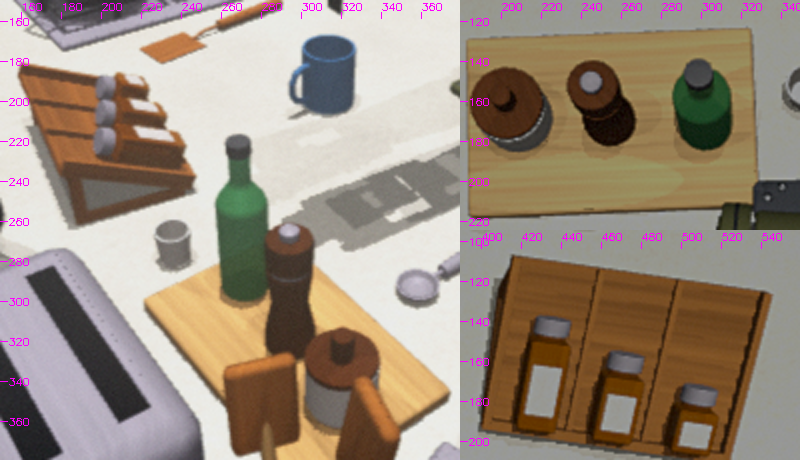

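The mill stands upright midway between the pot and bottle (foot about (254,171) top), the lid is seated and all three jars lie on the lip. I'm handing the job in.

```bash
python3 -c "
from bench import env
print(env.job_done())"
```

```text
the job is handed in; nothing more can be done
None
```

The job is handed in at about 33 s of the 115 s allowed: both jars are in their bays against the lip, the lid is on the salt pot, and the mill stands midway on the board. The last pictures showed everything in place, but no verdict came back.

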